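# Dock the scanner's spare battery pack

### The job

Put the scanner's orange battery pack on charge: with the fingertips on its ribbed grip pad, press the pack down hard against the sprung bed of the grey charging dock and, still pressing, slide it under the metal lips and the drag leaf spring until it is fully home against the end stop, then let go and move clear so that it stays there, held by the dock. Do not grasp or lift the pack, and leave the other things on the bench where they are.

Things in the scene. Friction and masses are not known exactly. Their poses are not given: they have to be found in the camera images.
- dock: grey charging dock fixed to the bench, 190 long (x) x 84 wide (y) x 47 mm high; origin under its centre at bench level, +x is the way the pack slides home, z up. Side walls 61 mm apart inside, top at z = 27 mm (34 mm beside the lips), guide the pack; the -x end is open. The end stop's face is at x = 78 mm. An aluminium bridge crosses above the channel at x = 32 to 45, z = 38 to 47 mm.
- bed (a joint): black sprung bed under the pack; stays level; value = how far it is pressed down (m): 0 at the top (surface at dock z = 22 mm), 0.012 at the bottom stop. Pushes up with 7 N at 0, 11 N at 0.008, 13 N at 0.012. It must be down more than 8 mm for the pack to go under the lips; the docked, released pack holds it down about 8 mm.
- leaf (a joint): steel drag leaf spring, 24 mm wide, hinged under the bridge, sloping down toward the end stop; value = how far it is lifted (rad): 0 at rest (tip at dock x = 66, z = 14 mm, in a slot of the bed), about 0.34 over the docked pack. It presses on the pack with about 2 to 4 N.
- pack: loose orange battery pack, 100 long (x) x 56 wide (y) x 10 mm thick, about 0.16 kg; origin under its centre, +x to its nose (goes in first; same way as the dock's x), z up. A black thumb rib, 7 mm thick, 6 mm high, crosses its top at x = -8 to -1 mm. Starts on the raised bed in the dock's open end, nose 6 to 26 mm short of the lips, 2.5 mm of play at each side.
- pad (a point): centre of the black ribbed grip pad (40 mm long in x, 46 mm wide) on the pack's top face, 29 mm behind the pack's centre. The thumb rib stands 21 mm ahead of this point, so that a fingertip pressing here can push against it toward +x; the pack's rear edge is 21 mm behind.
- home (a point): where the origin of the fully docked pack lies: dock x = 28, y = 0, z = 14 mm
- lips (a point): middle of the channel at the front edge of the two aluminium retaining lips, level with their underside: dock x = 30, y = 0, z = 24 mm. The lips are 8 mm thick, run from here to x = 78 mm and overhang each side of the channel by 8 mm; a pack not pressed down hits their front edge
- scanner: grey-and-black handheld barcode scanner, 82x174x34 mm, loose on the bench; a bystander, to be left alone; origin under its centre
- tape_measure: red tape measure, 73x88x41 mm, loose on the bench; a bystander, to be left alone; origin under its centre
- screwdriver: yellow-handled screwdriver, 29x213x29 mm, loose on the bench; a bystander, to be left alone; origin under its centre
- glue_stick: upright white glue stick with red cap, 26x26x96 mm, loose on the bench; a bystander, to be left alone; origin under its centre
- stamp: blue-and-black hand stamp, 34x62x84 mm, loose on the bench; a bystander, to be left alone; origin under its centre
Not all that is in view belongs to the job. Several things have the shape of the pack; the one meant has the colours described above.

How it is judged:
On the way, in this order (a step that is already met when the one before it is completed fails the run):
1. the pack is pressed down on its bed by the fingers, by 7 mm or more, while still short of the lips (value of joint bed above 0.007 m and contact force between the fingers and pack above 4 N and x of pack in the frame of dock below -0.012 m), for 0.05 s.
2. the pack's nose is under the leaf spring and has lifted it, the fingers still pressing on the pack (value of joint leaf above 0.08 rad and contact force between the fingers and pack above 3 N and x of pack in the frame of dock above 0.005 m), for 0.05 s.
At the end, for the whole second after the job is handed in: the pack lies fully home in the dock, within 4 mm of the end stop, flat and at rest under the lips and the lifted leaf spring, bed held down at least 6 mm, the robot clear of it (x of pack in the frame of dock between 0.024 and 0.031 m and y of pack in the frame of dock between -0.005 and 0.005 m and z of pack in the frame of dock between 0.011 and 0.017 m and value of joint bed above 0.006 m and value of joint leaf above 0.15 rad and angle between pack's own z axis and vertical below 0.06 rad and linear speed of pack below 0.01 m/s); the robot touches nothing.
It fails at once if the pack is lifted off its bed (more than 8 mm above its start height) (height (world z) of pack above 0.03 m).
It fails at once if the pack is tipped up (angle between pack's own z axis and vertical above 0.35 rad).
It fails at once if a bystander (scanner, tape measure, screwdriver, glue stick or stamp) is moved more than 20 mm (distance of any of scanner, tape_measure, screwdriver, glue_stick, stamp from where it was at the start of the episode above 0.02 m).
It also fails if it takes over 38 s, if anything falls off the work surface, if the arm or the gripper's body presses on something with over 40 N, if the wrist force passes 120 N, or if a joint passes its speed limit or range.

### The arm

A 6-joint arm with a two-finger parallel gripper is mounted at the origin on a cart in front of the work surface, level with it; the furniture and walls round the work are solid. World frame = base frame: x ahead of the robot, y to its left, z up, the work surface at z = 0. Lengths are in m, angles in rad, forces in N, time in s.
With the tool pointing down it reaches from about 0.275 to 0.825 m from the base axis. Payload 4.9 kg.
Tool frame: the origin (TCP) lies midway between the tips of the shut fingers; the grasp point (between the pads) lies 19 mm behind it (grip_point_offset is the distance from the TCP to the grasp point, in m); z points along the fingers, y is the line along which they close (so a half turn about z gives the same grasp; the last joint's range is limited). The gripper opens to 85 mm and grips with 20 to 120 N. Pads are 22 mm wide; open, the fingers measure 114 mm over their backs; the gripper's body (76 mm by 85 mm) begins 54 mm behind the grasp point. The pads swing forward as they close: fully open they stand 13 mm farther back than shut.
Start: joints at [-1.315, 0.326, -0.193, 1.052, 0, 1.437], TCP at [0.209, -0.509, 0.2] pointing down, gripper open.
Joint ranges: [-2.65, 2.65], [-0.97, 1.79], [-1.3, 1.35], [-1.93, 2.1], [-1.47, 1.37], [-3.14, 3.14]. Speed limits (rad/s): [2.57, 2.57, 3.14, 3.14, 3.14, 3.14].

### API

Orientations are given as a rotation vector (axis times angle).
In Python, from cell import * gives the robot as it stands. Calls block until the motion is done:
- movep(position, orientation): joint-space move of the TCP to a pose.
- move_l(position, velocity=0.15, rot=None, until_force=None): straight line of the TCP; rot=None keeps the orientation; velocity is the mean speed in m/s. With until_force (N) it stops when the force on the tool has changed by that much, and returns True; else False.
- set_joints(angles): joint-space move.
- let_go() and grab(newtons=None): open the fingers fully, or close them until they stop; newtons is the grip in N (None keeps the last).
- sleep(seconds).
- ik(position, orientation): joint angles nearest the present ones, or None.
- get_state(): the state.
- grab_frame(name): name is "side" or "top"; returns a dict with "img" (384x512x3 uint8, red, green, blue), "fx", "fy", "cx", "cy" (pixels), "k1" (the pictures are not rectified: a ray, as slopes to the right and down, at radius r is drawn at 1 + k1 r^2 times it, then the intrinsics apply), "cam_to_world" (4x4, takes a point from camera to world coordinates). Camera axes: x right, y down, z forward; pixel columns grow to the right and rows downward; lengths in m; the calibration is good to about 2 mm. A picture is of the moment at which its call begins. There is no depth.
A pose or a line that the arm cannot do raises MotionError and nothing moves.
- sign_off(): hands the job in; it is judged then, once.
Trained networks look in the newest picture that a camera, given by its name, has taken for a name from the list of things; names that differ only in an ending like _2 or _b are one class to them, and where a whole thing is asked for, a point or a joint stands for the part that bears it (a point fixed in the world has none). Each returns a list of dicts, best first, with "score" (0 to 1); they miss things now and then, are a little off and sometimes report something else, mostly with a low value. They report only what shows in the picture. A call takes as long as a camera call. They do not tell look-alikes from the thing itself.
- spot_in(camera, name): "centre" ([column, row] in pixels, amid what is visible of it).
- silhouettes(camera, name): "mask" (384x512 bool, what is visible of it) and "centre" ([column, row] in pixels, amid what is visible of it).
- tip_of(camera, name): "centre" ([column, row] in pixels: a listed point, or the origin of a listed thing).
The state is a dict: "clock": time; "q": joint angles; "joint_velocities": joint speeds; "tau": joint torques, N m; "position": TCP position; "eef_rot": TCP orientation; "contact_force": force on the tool from outside, world axes, zero at the start; "wrist_torque": the same for the moment, N m; "finger_gap": opening from 0.0 (shut) to 1.0 (fully open); "grasp_force": force on a finger pad.
Only numpy, scipy, OpenCV 4.12 (cv2) and the standard library are available. Lean on these libraries where they do the work, as an engineer would, in place of code of your own. Each camera call takes 0.05 s, during which the arm holds its last target. There are 200 camera calls.

## Working session

There is one attempt and no reset: what is moved stays moved. The work goes in short steps, each a Python script; the robot and the scene stay as the last script left them, time stands still between calls to the robot, and variables do not carry over. Pictures are saved under pics/ and viewed, at most 10 in all, crops included, and the job is handed in when it is done.

```bash
mkdir -p pics; ls; cat > h.py <<'E'
from cell import *
import numpy as np, cv2
def project_ray(f,uv,z):
    K=np.array([[f['fx'],0,f['cx']],[0,f['fy'],f['cy']],[0,0,1.]])
    p=cv2.undistortPoints(np.array([[uv]],float),K,np.array([f['k1'],0,0,0,0.]))[0,0]
    T=np.array(f['cam_to_world']);d=T[:3,:3]@[p[0],p[1],1];o=T[:3,3]
    return o+d*(z-o[2])/d[2]
def save(f,n): cv2.imwrite('pics/'+n,cv2.cvtColor(f['img'],cv2.COLOR_RGB2BGR))
E
python3 - <<'E'
from h import *
F={}
for c in('top','side'):
    F[c]=f=grab_frame(c); 
    print(c,f['fx'],f['k1'],np.round(f['cam_to_world'],3).tolist())
    for n,z in(('pack',.027),('pad',.032),('dock',0.0),('lips',.024),('home',.014)):
        for r in tip_of(c,n)[:4]: print(n,round(r['score'],2),np.round(r['centre'],1),np.round(project_ray(f,r['centre'],z),4))
cv2.imwrite('pics/a.png',cv2.cvtColor(np.vstack([F['top']['img'],F['side']['img']]),cv2.COLOR_RGB2BGR)[:, :])
a=cv2.imread('pics/a.png');cv2.imwrite('pics/top0.png',a[:384]);cv2.imwrite('pics/side0.png',a[384:])
print(get_state())
E
```

```text
pics
top 420.0076739514086 -0.08004876822282127 [[-0.009, -0.998, 0.059, 0.464], [-1.0, 0.009, -0.001, 0.074], [0.0, -0.059, -0.998, 1.616], [0.0, 0.0, 0.0, 1.0]]
pack 0.94 [254.9 219.7] [0.4435 0.0702 0.027 ]
pack 0.81 [298.2 209. ] [ 0.4823 -0.094   0.027 ]
pack 0.39 [302.  192.8] [ 0.5436 -0.1093  0.027 ]
pad 0.81 [298.7 218.8] [ 0.4454 -0.0949  0.032 ]
pad 0.65 [263.  222.6] [0.4324 0.0398 0.032 ]
dock 0.65 [302.  199.5] [ 0.5191 -0.1121  0.    ]
lips 0.77 [302.5 190.8] [ 0.5513 -0.1117  0.024 ]
lips 0.29 [298.1 218. ] [ 0.4483 -0.0935  0.024 ]
home 0.97 [299.9 191. ] [ 0.5512 -0.1029  0.014 ]
side 392.232483403374 -0.11162636003991708 [[-0.957, -0.167, 0.235, 0.229], [-0.289, 0.547, -0.786, 1.07], [0.002, -0.82, -0.572, 0.801], [0.0, 0.0, 0.0, 1.0]]
pack 0.67 [283.6 181.9] [ 0.4735 -0.0835  0.027 ]
pack 0.57 [284.4 214.5] [0.4268 0.1    0.027 ]
pad 0.78 [289.2 180.9] [ 0.4543 -0.0883  0.032 ]
pad 0.62 [292.  207.7] [0.4101 0.0643 0.032 ]
dock 0.63 [272.5 185.2] [ 0.5159 -0.0904  0.    ]
lips 0.69 [260.9 179.5] [ 0.5571 -0.0793  0.024 ]
home 0.64 [265.7 178.6] [ 0.5461 -0.1051  0.014 ]
{'clock': 0.6, 'q': array([-1.31518262e+00,  3.26195930e-01, -1.92661702e-01,  1.05200510e+00,
       -1.90227224e-05,  1.43659697e+00]), 'joint_velocities': array([-0.00021834, -0.00058525,  0.00153056,  0.00015272, -0.00025707,
        0.0003693 ]), 'tau': array([ 2.26407121e-05, -4.43096137e+01,  2.62643588e+01,  1.46739621e-03,
       -3.55846646e-05,  3.94589364e-06]), 'position': array([ 0.20900788, -0.50871549,  0.19995959]), 'eef_rot': array([-3.08204514e+00, -6.08434838e-01,  3.61535262e-05]), 'contact_force': array([-1.12202779, -0.38785333, -0.36682091]), 'wrist_torque': array([-0.01436724,  0.04191921,  0.06826739]), 'grasp_force': 0.0, 'finger_gap': 1.0057148833294096}
```

```bash
python3 - <<'E'
import cv2,numpy as np
t=cv2.imread('pics/top0.png');s=cv2.imread('pics/side0.png')
a=cv2.resize(t[160:250,220:340],None,fx=6,fy=6,interpolation=cv2.INTER_CUBIC)
cv2.imwrite('pics/topc.png',a)
cv2.imwrite('pics/sidec.png',cv2.resize(s[120:250,190:340],None,fx=4.5,fy=4.5,interpolation=cv2.INTER_CUBIC))
E
```

```text
(no output)
```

View pics/topc.png

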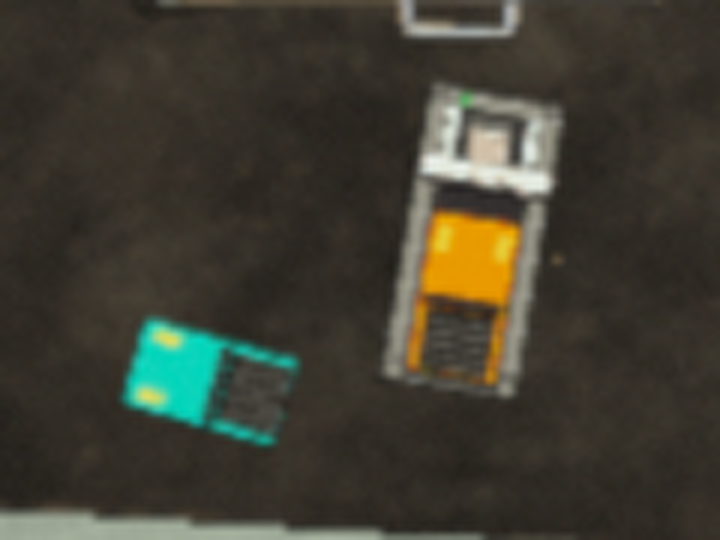

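View pics/sidec.png

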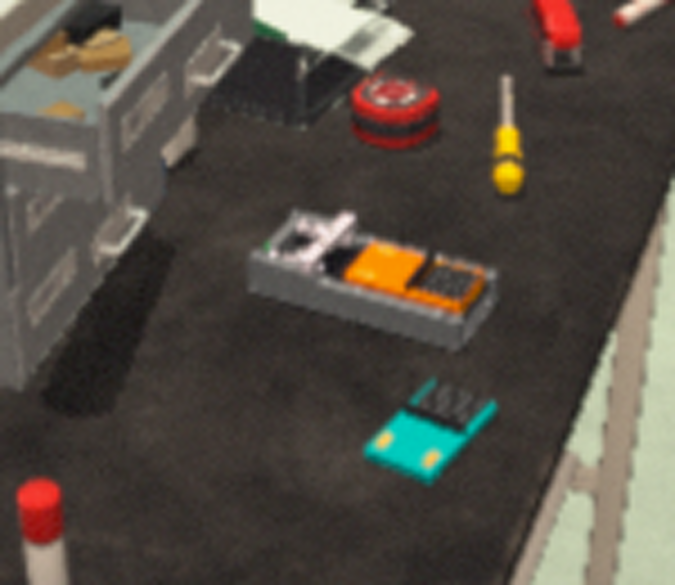

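View pics/top0.png

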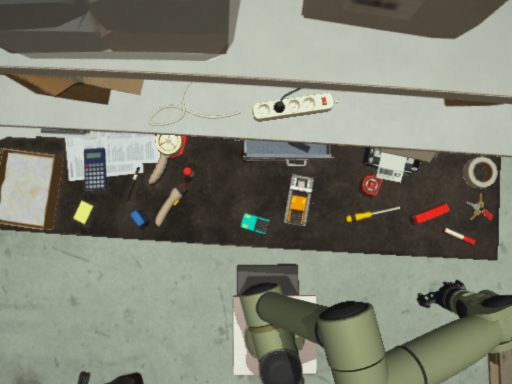

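Look-alikes: the teal pack at (255,223) is a decoy; the orange pack at (298,209), sitting in the grey dock's open end, matches the description. Next: fit its outline, go above it, look again.

```bash
cat >> h.py <<'E'
from scipy.spatial.transform import Rotation as Rn
def pack_outline(c,z=.032):
    f=grab_frame(c); h=cv2.cvtColor(f['img'],cv2.COLOR_RGB2HSV)
    m=cv2.inRange(h,(10,150,110),(25,255,255)); x0,y0=(275,180) if c=='top' else (255,165)
    k=np.zeros_like(m);k[y0:y0+55,x0:x0+55]=255;m&=k
    n,l,st,_=cv2.connectedComponentsWithStats(m); m=np.isin(l,[i for i in range(1,n) if st[i,4]>5])
    P=np.array([project_ray(f,(u,v),z)[:2] for v,u in np.argwhere(m)],np.float32)
    return f,P
def rot(yaw):
    c,s=np.cos(yaw),np.sin(yaw); return Rn.from_matrix([[c,s,0],[s,-c,0],[0,0,-1]]).as_rotvec()
E
python3 - <<'E'
from h import *
for c in('top','side'):
    f,P=pack_outline(c); r=cv2.minAreaRect(P); print(c,len(P),r, P.min(0),P.max(0))
f=grab_frame('top')
for n,(u,v),z in(('rearL',(385,378),.027),('rearR',(515,395),.027),('endL',(430,85),.034),('endR',(562,103),.034),('brL',(420,167),.047),('brR',(553,183),.047)):
    print(n,project_ray(f,(220+u/6-.4,160+v/6-.4),z))
for c in('top','side'):
    f=grab_frame(c)
    for n in('scanner','tape_measure','screwdriver','glue_stick','stamp'):
        r=tip_of(c,n)[:1]
        if r: print(c,n,round(r[0]['score'],2),project_ray(f,r[0]['centre'],0).round(3))
E
```

```text
top 277 ((0.4833974242210388, -0.08856259286403656), (0.05717294290661812, 0.10250731557607651), 79.75830078125) [ 0.42944366 -0.12367275] [ 0.53533626 -0.05439092]
side 193 ((0.47957685589790344, -0.07912850379943848), (0.06278007477521896, 0.1060127317905426), 79.2911605834961) [ 0.42601088 -0.11709603] [ 0.53532016 -0.03993504]
rearL [ 0.43153022 -0.03872065  0.027     ]
rearR [ 0.4200276  -0.12052554  0.027     ]
endL [ 0.61569707 -0.06898532  0.034     ]
endR [ 0.60361748 -0.15225805  0.034     ]
brL [ 0.56310608 -0.0608244   0.047     ]
brR [ 0.55237    -0.14388365  0.047     ]
top scanner 0.75 [0.501 0.396 0.   ]
top tape_measure 0.64 [ 0.594 -0.374  0.   ]
top screwdriver 0.61 [ 0.475 -0.383  0.   ]
top glue_stick 0.51 [0.636 0.316 0.   ]
top stamp 0.45 [0.444 0.505 0.   ]
side scanner 0.61 [0.504 0.402 0.   ]
side tape_measure 0.67 [ 0.568 -0.367  0.   ]
side screwdriver 0.61 [ 0.462 -0.371  0.   ]
side glue_stick 0.71 [ 0.572 -0.384  0.   ]
side stamp 0.85 [0.447 0.503 0.   ]
```

```bash
cat >> h.py <<'E'
YAW=np.radians(-9.5); PACK0=np.array([.483,-.0882])
ex=np.array([np.cos(YAW),np.sin(YAW)]); ey=np.array([-ex[1],ex[0]])
def pk(x,y,z): return np.append(PACK0+ex*x+ey*y,z)   # point in start-pack frame
E
python3 - <<'E'
from h import *
grab(40)
movep(pk(-.024,0,.15),rot(YAW)); move_l(pk(-.024,0,.055),.12)
s=get_state();print(s['clock'],s['position'],pk(-.024,0,0),s['contact_force'],s['finger_gap'])
f=grab_frame('side');t=grab_frame('top')
a=cv2.resize(f['img'][145:215,240:320],None,fx=7,fy=7,interpolation=cv2.INTER_CUBIC)
cv2.imwrite('pics/hov.png',a[:,:,::-1])
E
```

```text
4.8583 [ 0.45982436 -0.08453507  0.0554689 ] [ 0.45932915 -0.08423886  0.        ] [-0.3880461  -0.34909153  0.30500291] -0.0028732078269026375
```

View pics/hov.png

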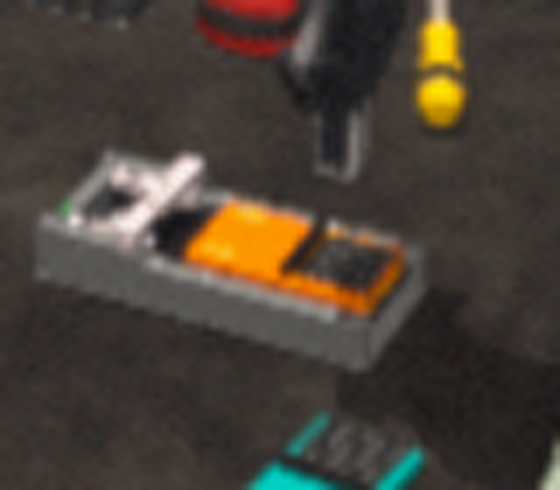

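```bash
python3 - <<'E'
from h import *
f=grab_frame('side')
print('tip side',project_ray(f,(240+340/7-.4,145+178/7-.4),.0555))
for n,u,v in(('rib mid',308,248),('pad mid',345,262),('rear mid',378,280),):
    print(n,project_ray(f,(240+u/7-.4,145+v/7-.4),.033))
t=grab_frame('top'); print(f['cam_to_world'][:3,3])
def pr(f,p):
    T=np.linalg.inv(f['cam_to_world']);K=np.array([[f['fx'],0,f['cx']],[0,f['fy'],f['cy']],[0,0,1.]])
    return cv2.projectPoints(np.array([p],float),cv2.Rodrigues(T[:3,:3])[0],T[:3,3],K,np.array([f['k1'],0,0,0,0.]))[0].ravel()
p=get_state()['position'];q=pr(f,p);print('tcp px side',q,'crop',(q-[240,145]+.4)*7, 'at pad height',(pr(f,[p[0],p[1],.032])-[240,145]+.4)*7,'top px',pr(t,p))
a=cv2.resize(t['img'][170:240,260:340],None,fx=7,fy=7,interpolation=cv2.INTER_CUBIC)
cv2.imwrite('pics/hovt.png',a[:,:,::-1])
E
```

```text
tip side [ 0.46695142 -0.12198358  0.0555    ]
rib mid [ 0.47448429 -0.08642815  0.033     ]
pad mid [ 0.45341434 -0.07925378  0.033     ]
rear mid [ 0.43380538 -0.06803589  0.033     ]
[0.22944249 1.07015488 0.80122025]
tcp px side [287.73423016 175.60762067] crop [336.93961111 217.0533447 ] at pad height [334.74452005 256.20222162] top px [296.53260184 214.96556798]
```

View pics/hovt.png

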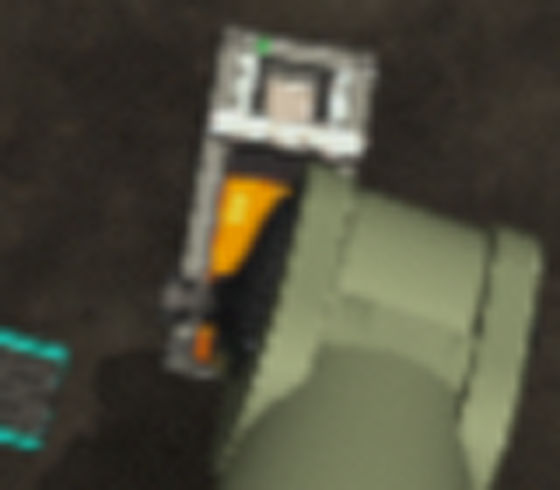

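```bash
python3 - <<'E'
from h import *
f=grab_frame('side')
a=f['img'][135:200,260:320].astype(float)
a=np.clip((a/90)**.8,0,1)*255
cv2.imwrite('pics/tip.png',cv2.resize(a.astype(np.uint8),None,fx=9,fy=9,interpolation=cv2.INTER_CUBIC)[:,:,::-1])
E
```

```text
(no output)
```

View pics/tip.png

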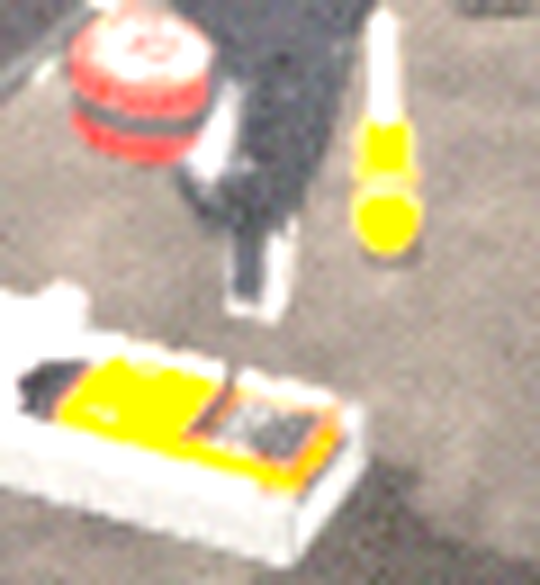

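```bash
python3 - <<'E'
from h import *
r=move_l(pk(-.024,0,.012),.03,until_force=4)
s=get_state();print(r,s['clock'],s['position'],s['contact_force'],s['wrist_torque'])
f=grab_frame('side')
a=f['img'][135:200,260:320].astype(float)
a=np.clip((a/110)**.8,0,1)*255
cv2.imwrite('pics/tip2.png',cv2.resize(a.astype(np.uint8),None,fx=9,fy=9,interpolation=cv2.INTER_CUBIC)[:,:,::-1])
E
```

```text
False 6.6917 [ 0.45951452 -0.08430748  0.0121706 ] [ 0.18479859 -0.51915111  0.07550422] [ 0.01117965  0.00680021 -0.02117823]
```

View pics/tip2.png

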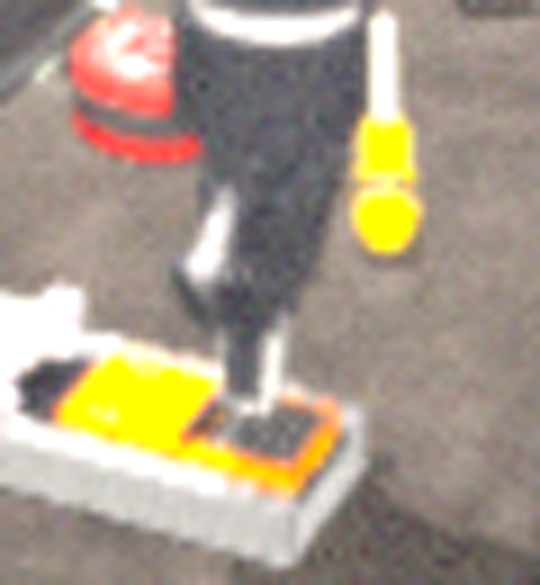

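The tips sit about 20 mm higher than the reported TCP, just over the pad and behind the rib. Continuing down by force.

```bash
python3 - <<'E'
from h import *
r=move_l(pk(-.024,0,-.008),.02,until_force=4)
s=get_state();print(r,s['clock'],s['position'],s['contact_force']); z0=s['position'][2]
for d in (.003,.006,.009,.0105):
    if r:
        move_l(pk(-.024,0,z0-d),.03); s=get_state();print(d,s['clock'],s['position'],s['contact_force'].round(2))
f=grab_frame('side')
E
```

```text
True 7.4083 [ 0.45925745 -0.08425122 -0.00085899] [-0.28200833  0.66651454  5.25592994]
0.003 7.6583 [ 0.4592596  -0.08421251 -0.00367549] [-1.87 -0.22  7.26]
0.006 7.9083 [ 0.45927901 -0.08423868 -0.0065267 ] [-2.19  1.12  8.4 ]
0.009 8.1583 [ 0.45924554 -0.08420747 -0.00943571] [-1.85  0.41  9.75]
0.0105 8.4083 [ 0.45922881 -0.08425216 -0.0108255 ] [-2.46  0.47 10.03]
```

```bash
python3 - <<'E'
from h import *
r=move_l(pk(-.024,0,-.0165),.01,until_force=6)
s=get_state();print(r,s['clock'],s['position'],s['contact_force'].round(2)); z=s['position'][2]
for x in (-.018,-.012,-.006,0):
    r=move_l(pk(x,0,z),.03,until_force=15); s=get_state();print(x,r,s['clock'],s['position'],s['contact_force'].round(2))
    if r: break
f=grab_frame('side')
a=f['img'][135:200,250:320].astype(float)
a=np.clip((a/130)**.8,0,1)*255
cv2.imwrite('pics/tip3.png',cv2.resize(a.astype(np.uint8),None,fx=9,fy=9,interpolation=cv2.INTER_CUBIC)[:,:,::-1])
E
```

```text
True 8.7333 [ 0.45922568 -0.08423333 -0.01125526] [-1.86  0.38 10.57]
-0.018 False 9.1 [ 0.46172635 -0.08449127 -0.01138153] [-8.27  0.4  13.3 ]
-0.012 True 9.3083 [ 0.46147197 -0.0844702  -0.01126316] [-1.24  0.55 11.1 ]
```

View pics/tip3.png

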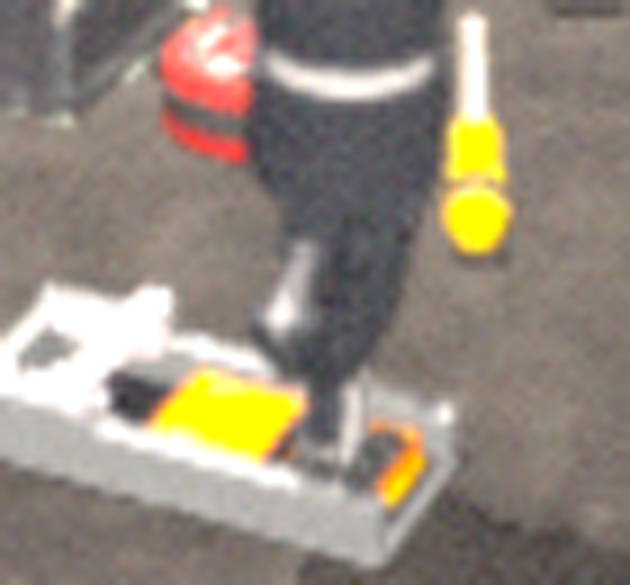

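```bash
python3 - <<'E'
from h import *
z=-.0110
for x in (-.016,-.010,-.004,.002):
    r=move_l(pk(x,0,z),.03,until_force=35); s=get_state()
    d=s['position'][:2]-PACK0; print(x,r,round(s['clock'],2),(d@ex).round(4),(d@ey).round(4),s['position'][2].round(4),s['contact_force'].round(1))
    if r: break
f,P=pack_outline('side'); Q=(P-PACK0)@ex; print('orange x range',Q.min(),Q.max())
E
```

```text
-0.016 False 9.71 -0.0186 0.0001 -0.0111 [-5.8  1.2 10.3]
-0.01 False 10.06 -0.0134 0.0003 -0.0112 [-7.   1.9 10.8]
-0.004 False 10.41 -0.0078 0.0003 -0.0113 [-8.6  1.3 10.7]
0.002 False 10.76 -0.0018 0.0003 -0.0112 [-8.4  1.5 10.8]
orange x range -0.06450882061486858 0.06101310385678467
```

```bash
cat > m.py <<'E'
from h import *
def front(img,f,z):
    h=cv2.cvtColor(img,cv2.COLOR_RGB2HSV); m=cv2.inRange(h,(10,150,110),(27,255,255))
    P=np.array([project_ray(f,(u,v),z)[:2]-PACK0 for v,u in np.argwhere(m) if 165<v<210 and 235<u<312])
    X,Y=P@ex,P@ey; k=abs(Y)<.05; return np.percentile(X[k],[1,50,98]).round(4),k.sum()
E
python3 - <<'E'
from m import *
f=grab_frame('side'); o=cv2.imread('pics/side0.png')[:,:,::-1].copy()
print(front(o,f,.032),front(f['img'],f,.021))
f=grab_frame('side')
for n in('leaf','lips','pack','pad'):
    for r in tip_of('side',n)[:2]: p=project_ray(f,r['centre'],.022)[:2]-PACK0; print(n,round(r['score'],2),(p@ex).round(3),(p@ey).round(3))
E
```

```text
(array([-0.0567,  0.011 ,  0.0468]), np.int64(198)) (array([-0.0581,  0.0382,  0.0673]), np.int64(121))Traceback (most recent call last):
  File "<stdin>", line 6, in <module>
ValueError: it knows: dock, glue_stick, home, lips, pack, pad, scanner, screwdriver, stamp, tape_measure
```

```bash
python3 - <<'E'
from h import *
z=-.0112;prev=None
for x in np.arange(.008,.066,.006):
    r=move_l(pk(x,0,z),.04,until_force=30); s=get_state()
    d=s['position'][:2]-PACK0; print(x.round(3),r,round(s['clock'],2),(d@ex).round(4),(d@ey).round(4),s['position'][2].round(4),s['contact_force'].round(1))
    if r or s['contact_force'][0]<-22 : break
E
```

```text
0.008 False 11.21 0.0019 0.0004 -0.0113 [-13.    2.1  19.7]
0.014 False 11.51 0.0094 0.0004 -0.0113 [-10.6   2.   15.7]
0.02 False 11.81 0.0156 0.0003 -0.0112 [-9.2  1.5 16.2]
0.026 False 12.11 0.0219 0.0003 -0.0112 [-9.4  1.3 14.5]
0.032 False 12.41 0.027 0.0003 -0.0113 [-11.8   1.9  15.6]
0.038 False 12.71 0.027 0.0003 -0.0113 [-23.4   3.2  32.2]
```

```bash
python3 - <<'E'
from m import *
f=grab_frame('side')
print(front(f['img'],f,.021))
a=np.clip((f['img'][140:205,235:315]/160.)**.8,0,1)*255
t=grab_frame('top'); b=np.clip((t['img'][165:230,270:335]/200.)**.8,0,1)*255
R=lambda i,w:cv2.resize(i.astype(np.uint8),None,fx=w,fy=w,interpolation=cv2.INTER_CUBIC)
A=np.hstack([R(a,5.5),R(b,5.5)]);print(A.shape)
cv2.imwrite('pics/push.png',A[:,:,::-1])
E
```

```text
(array([-0.0584,  0.0553,  0.0771]), np.int64(82))
(358, 798, 3)
```

View pics/push.png

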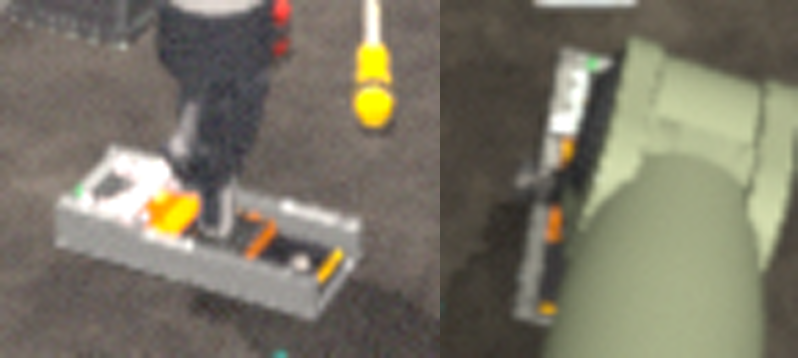

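```bash
python3 - <<'E'
from m import *
f=grab_frame('side')
D=PACK0+ex*.0345+ey*.0  # dock origin guess
def q(n,u,v,z): p=project_ray(f,(235+u/5.5-.4,140+v/5.5-.4),z)[:2]-D; print(n,(p@ex*1e3).round(1),(p@ey*1e3).round(1))
q('pack rear far',274,222,.02);q('pack rear near',250,255,.02);q('pack rear mid',262,238,.02)
q('pack rib',204,228,.026)
q('dock rear near',315,318,.027);q('dock rear far',360,220,.027);q('dock front near',57,210,.034);q('dock front far',112,148,.034)
q('tip',218,235,.02); q('bridge front near',150,222,.04)
s=get_state();print(s['contact_force'],s['wrist_torque'],s['position'],s['clock'])
E
```

```text
pack rear far -38.4 -20.0
pack rear near -39.7 23.1
pack rear mid -38.8 1.2
pack rib -3.5 15.7
dock rear near -107.2 78.7
dock rear far -92.2 -37.6
dock front near 87.0 50.3
dock front far 89.7 -36.1
tip -11.5 10.9
bridge front near 22.2 44.4
[-24.2637771    3.58473563  31.76666191] [ 0.67183248  5.18426338 -0.02441937] [ 0.50961069 -0.09231382 -0.01137126] 12.8583
```

```bash
cat >> h.py <<'E'
def st(tag=''):
    s=get_state();d=s['position'][:2]-PACK0
    print(tag,round(s['clock'],2),'x',(d@ex).round(4),'z',s['position'][2].round(4),'F',s['contact_force'].round(1),'T',s['wrist_torque'].round(2)); return d@ex,s
E
python3 - <<'E'
from h import *
for z in (-.0105,-.0095,-.0085):
    move_l(pk(.038,0,z),.02); x,s=st(z)
    if s['contact_force'][2]<12 or x>.031: break
E
```

```text
-0.0105 13.11 x 0.0325 z -0.0111 F [-9.1  1.3  9.6] T [ 0.38  2.11 -0.03]
```

```bash
python3 - <<'E'
from h import *
xp=.0325; stall=0; zc=-.0105
for xc in np.arange(.040,.062,.002):
    move_l(pk(xc,0,zc),.03); x,s=st(round(xc,3))
    stall = stall+1 if x-xp<.0005 else 0; xp=x
    if s['contact_force'][2]>16: zc+=.0005
    if stall>=3 or s['contact_force'][0]<-24: break
E
```

```text
0.04 13.36 x 0.034 z -0.0112 F [-10.9   1.2  12.2] T [ 0.41  2.36 -0.05]
0.042 13.61 x 0.0346 z -0.0113 F [-13.9   2.7  16.3] T [ 0.47  3.09 -0.03]
0.044 13.86 x 0.0389 z -0.0108 F [-9.3  1.3  9. ] T [0.31 1.92 0.05]
0.046 14.11 x 0.0413 z -0.0108 F [-7.8  1.2  8.2] T [0.4  1.8  0.03]
0.048 14.36 x 0.0434 z -0.0108 F [-9.1  0.8  8.4] T [ 0.33  1.78 -0.04]
0.05 14.61 x 0.0454 z -0.0108 F [-7.7  1.5  8.5] T [ 0.31  1.79 -0.11]
0.052 14.86 x 0.046 z -0.011 F [-11.3   1.7   9.9] T [ 0.37  2.29 -0.  ]
0.054 15.11 x 0.0459 z -0.0112 F [-15.4   2.5  12.7] T [ 0.45  3.17 -0.04]
0.056 15.36 x 0.0458 z -0.0112 F [-18.9   2.9  18.4] T [0.52 4.18 0.02]
0.058 15.61 x 0.0458 z -0.0112 F [-22.5   2.8  19.6] T [ 0.58  4.83 -0.01]
```

```bash
python3 - <<'E'
from h import *
for z in (-.0085,-.0075): move_l(pk(.058,0,z),.02); st(z)
f=grab_frame('side')
h=cv2.cvtColor(f['img'],cv2.COLOR_RGB2HSV); m=cv2.inRange(h,(8,130,90),(27,255,255))
D=PACK0+ex*.0345
P=np.array([project_ray(f,(u,v),.021)[:2]-D for v,u in np.argwhere(m) if 165<v<210 and 235<u<312]); 
X,Y=P@ex,P@ey;print(np.histogram(X[abs(Y)<.03],bins=np.arange(-.1,.08,.005)))
E
```

```text
-0.0085 15.86 x 0.0458 z -0.0111 F [-20.1   1.8  11.2] T [ 0.38  4.26 -0.02]
-0.0075 16.11 x 0.0458 z -0.0109 F [-18.4   0.9   2.6] T [ 0.25  3.75 -0.02]
(array([ 0,  7,  5,  0,  0,  0,  0,  0,  0,  0,  0,  0,  0,  0,  0, 11,  7,
        0,  2,  0,  0,  0,  0,  0,  0,  0,  8,  9,  3,  2,  0,  0,  0,  0,
        1]), array([-1.00000000e-01, -9.50000000e-02, -9.00000000e-02, -8.50000000e-02,
       -8.00000000e-02, -7.50000000e-02, -7.00000000e-02, -6.50000000e-02,
       -6.00000000e-02, -5.50000000e-02, -5.00000000e-02, -4.50000000e-02,
       -4.00000000e-02, -3.50000000e-02, -3.00000000e-02, -2.50000000e-02,
       -2.00000000e-02, -1.50000000e-02, -1.00000000e-02, -5.00000000e-03,
        8.32667268e-17,  5.00000000e-03,  1.00000000e-02,  1.50000000e-02,
        2.00000000e-02,  2.50000000e-02,  3.00000000e-02,  3.50000000e-02,
        4.00000000e-02,  4.50000000e-02,  5.00000000e-02,  5.50000000e-02,
        6.00000000e-02,  6.50000000e-02,  7.00000000e-02,  7.50000000e-02]))
```

The pack is hard against the stop, with its rear edge at about -22 mm in the dock frame, which is the home value. Next: ease off, lift clear and check.

```bash
python3 - <<'E'
from m import *
move_l(pk(.049,0,-.0095),.03); st()
move_l(pk(.047,0,-.004),.03); st()
move_l(pk(.044,0,.06),.1); move_l(pk(.02,0,.18),.2); movep([.35,-.3,.25],rot(YAW)); st()
f=grab_frame('side');a=np.clip((f['img'][140:205,235:315]/160.)**.8,0,1)*255
t=grab_frame('top'); b=np.clip((t['img'][165:230,270:335]/200.)**.8,0,1)*255
R=lambda i,w:cv2.resize(i.astype(np.uint8),None,fx=w,fy=w,interpolation=cv2.INTER_CUBIC)
cv2.imwrite('pics/end.png',np.hstack([R(a,5.5),R(b,5.5)])[:,:,::-1])
h=cv2.cvtColor(t['img'],cv2.COLOR_RGB2HSV); m=cv2.inRange(h,(8,130,90),(27,255,255)); D=PACK0+ex*.0345
for ff,c in((f,'side'),(t,'top')):
    h=cv2.cvtColor(ff['img'],cv2.COLOR_RGB2HSV); m=cv2.inRange(h,(8,130,90),(27,255,255))
    P=np.array([project_ray(ff,(u,v),.024)[:2]-D for v,u in np.argwhere(m)]);X,Y=P@ex,P@ey;k=(abs(Y)<.035)&(X>-.07)&(X<.09)
    print(c,np.percentile(X[k],[2,98]).round(4),np.percentile(Y[k],[2,98]).round(4))
E
```

```text
16.62 x 0.0462 z -0.0102 F [-6.5  2.5  2.6] T [0.3  1.34 0.01]
 16.96 x 0.0472 z -0.0037 F [-3.4  0.9  2.9] T [0.22 0.77 0.02]
 19.55 x -0.0961 z 0.2492 F [ 0.2 -1.4 -0.1] T [ 0.05  0.04 -0.01]
side [-0.024  0.044] [-0.0205  0.0309]
top [-0.0164  0.0822] [-0.029  0.028]
```

View pics/end.png

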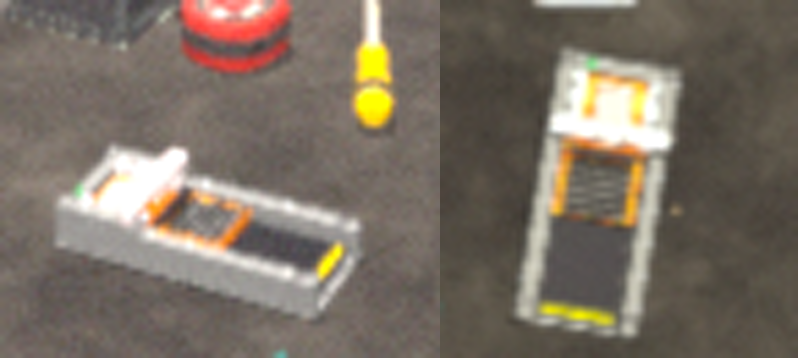

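The picture shows the pack with its nose up against the end stop (right panel, row 75) and its rear edge at row 225, flat under the lips and leaf. The robot is clear.

```bash
python3 -c "
from cell import *
print(sign_off())"
```

```text
the job is handed in; nothing more can be done
None
```

I pressed the orange pack down and slid it under the lips and leaf spring to the end stop, then let go. The last camera pictures show it home and flat with the robot clear, and I handed the job in; no verdict came back.

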